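# Lock a food slicer's carriage with its transport pin, finding the hidden hole by feel

## Task

Lock the food slicer for storage: take the steel transport pin with the square black grip out of the wooden stand, put it through the slot in the slicer's metal cover, and feel along the hidden carriage below for its one hole. Work gently without forcing the pin, push it fully home into the hole until its flange lies flat on the cover, and only then let it go. Leave the other things on the worktop where they are.

Things in the scene. Friction and masses are not known exactly. Their poses are not given: they have to be found in the camera images.
- slicer: Fixed food slicer base: white box with an aluminium cover, 120 (x) x 260 (y) x 85 mm tall, a slot along y in the cover. Origin: centre of the underside, z up. A round blade guard stands on its far side (x = 60 to 80 mm), up to z = 134 mm. Pin and slicer must never press on each other with more than 30 N.
- slot (a point): Centre of the slot, at the cover's top, 85 mm above the slicer's underside; axes as slicer. The slot is 13 mm wide (x), 104 mm long (y from -52 to +52 mm), the cover 5 mm thick. A thin dark dust flap hides the inside: the pin pushes it down (under 1 N), it rests lightly against the pin and shuts behind it.
- plate_middle (a point): Fixed point of the slicer under the slot's centre, 42 mm below the cover's top, level with the flat face of the carriage's plate (12 mm thick, all along the slot, free space below). It has one through hole, round, 12 mm wide, 1.5 mm chamfer, on the slot's centre line, anywhere from y = -35 to +35 mm of here: no reading gives it.
- plate_end (a point): Same height, 40 mm along the slot (slicer's +y) from plate_middle: never the hole. The plate is sprung straight down: about 1 N to start, then 1.2 N for each mm, 6 mm at most, then rigid. It springs back up round a pin that comes over the hole. It does not slide along the slot.
- stand: Fixed light wooden block, 64 (x) x 104 (y) x 80 mm tall, origin at the centre of the underside; two upright round holes 11.5 mm wide and 74 mm deep at y = -26 and y = +26 mm. The pin stands in the one at y = -26 mm, the other is empty.
- pin: Loose transport pin, 63 to 126 g, upright in the stand. From the tip: round steel shank 9 mm thick, 70 mm long; flange 24 mm wide, 70 to 74 mm up; square black grip 16 x 16 mm, 74 to 114 mm up, faces square to the pin's x and y. Origin: centre of the tip, z up along the pin. In the stand its flange lies on the block, the tip 10 mm over the worktop.
- pin_tip (a point): Centre of the pin's chamfered lower end; axes as pin. Fully home in the slicer the flange lies on the cover and the tip is 70 mm below the cover's top, 15 mm above the slicer's underside.
- lemon_1: Bystander, loose: a lemon about 78 x 55 x 56 mm, lying or standing on the worktop; leave it alone. Origin: centre of its underside.
- tin_2: Bystander, loose: a low food tin, 75 mm across, 58 mm tall, lying or standing on the worktop; leave it alone. Origin: centre of its underside.
- corkscrew: Bystander, loose: a folded waiter's corkscrew, 42 x 109 x 12 mm, lying or standing on the worktop; leave it alone. Origin: centre of its underside.
- jar_2: Bystander, loose: a jam jar with a dark lid, 62 mm across, 98 mm tall, lying or standing on the worktop; leave it alone. Origin: centre of its underside.
- teaspoon_1: Bystander, loose: a teaspoon, 130 x 26 x 11 mm, lying or standing on the worktop; leave it alone. Origin: centre of its underside.
- cork_1: Bystander, loose: a wine cork, 23 mm thick, 44 mm long, lying or standing on the worktop; leave it alone. Origin: centre of its underside.
Things that resemble listed ones, but are neither listed nor needed, are in the scene too. Leave any green or purple look-alike of the stand alone.

How it is judged:
By the outcome, as a careful person would: the job done as asked, in the order asked, and still so for the second after the job is handed in, with the robot touching nothing.
It also fails if it takes over 51 s, if anything falls off the work surface, if the arm or the gripper's body presses on something with over 40 N, if the wrist force passes 120 N, or if a joint passes its speed limit or range.

## Robot

A 6-joint arm with a two-finger parallel gripper is mounted at the origin on a cart in front of the work surface, level with it; the furniture and walls round the work are solid. World frame = base frame: x ahead of the robot, y to its left, z up, the work surface at z = 0. Lengths are in mm, angles in rad, forces in N, time in s.
With the tool pointing down it reaches from about 275 to 1000 mm from the base axis. Payload 8.4 kg.
Tool frame: the origin (TCP) lies on the centre line of the jaws, within the pads' length; the fingertips stand 14 mm ahead of it and the grasp point (between the pads) lies 5 mm behind it; z points along the fingers, y is the line along which they close (so a half turn about z gives the same grasp; the last joint's range is limited). The gripper opens to 85 mm and grips with 20 to 120 N. Pads are 22 mm wide; open, the fingers measure 114 mm over their backs; the gripper's body (76 mm by 85 mm) begins 54 mm behind the grasp point. The pads swing forward as they close: fully open they stand 13 mm farther back than shut.
Start: joints at [-1.351, 0.353, 1.633, -0, 1.155, -0.002], TCP at [137.489, -609.692, 245.281] pointing down, gripper open.
Joint ranges: [-2.63, 2.63], [-0.92, 2.1], [0.06, 2.66], [-1.3, 4.44], [0, 2.69], [-3.02, 3.02]. Speed limits (rad/s): [2.22, 2.22, 2.79, 3.14, 3.14, 3.14].

## Interface

Orientations are given as [roll, pitch, yaw] about the fixed x, y, z axes, in that order (R = Rz(yaw) Ry(pitch) Rx(roll)).
In Python, from rig import r gives the robot as it stands.
- The arm moves only by the tool step_arm, never from a script. Its argument "plan" is text: rows parted by semicolons, each of 7 numbers parted by spaces: the turn, a rotation vector about the world's x, y, z in degrees, then the shift along the world's x, y, z in mm, then the closure in counts, from 0 (fully open) to 255 (shut). In form: rx ry rz x y z hand; .... A call has 1 to 8 rows; each row is the pose to reach, as a shift and turn from the pose commanded when the call began; what a row does not reach only later rows make up. A row lasts 1/10 s, in which the tool goes at most 50 mm and 8.59 degrees, less where a joint would pass 70% of its speed; a pose out of reach is approached as far as the arm can. A call with a gripper value outside its range is refused whole. The fingers move at their own pace and stop on an object; "force" is the grip in N (left out, the last holds). Time passes only in rows, so rows that repeat a pose let the fingers close. It gives the time, the measured TCP pose, the force, the opening and the grip force at its end, in the units of the state.
- r.sense(): the state, without advancing time (a new reading comes with each control period).
- r.grab_frame(name): name is "scene" or "top" or "wrist"; returns (picture, depth): 480x640x3 uint8, red, green, blue; 480x640 float32, mm along the optical axis (not along the pixel's ray), 0 where there is no reading.
- r.get_calibration(name): a dict with "K" (3x3 intrinsics, pixels), "k1" (the pictures are not rectified: a ray, as slopes to the right and down, at radius r is drawn at 1 + k1 r^2 times it, then the intrinsics apply), "world_from_camera" (4x4, takes a point from camera to world coordinates). Camera axes: x right, y down, z forward; pixel columns grow to the right and rows downward; lengths in mm; the calibration is good to about 2 mm. A picture is of the moment at which its call begins: read the wrist's pose just before it. get_calibration takes no time and is no camera call; for the wrist camera it gives the pose at the moment of the call.
- r.sign_off(): hands the job in; it is judged then, once.
The state is a dict: "clock": time; "qpos": joint angles; "qvel": joint speeds; "joint_efforts": joint torques, N m; "eef_pos": TCP position; "tcp_rot": TCP orientation; "contact_force": force on the tool from outside, world axes, zero at the start; "wrist_torque": the same for the moment, N m; "opening": opening from 0.0 (shut) to 1.0 (fully open); "grasp_force": force on a finger pad.
Only numpy, scipy, OpenCV 4.12 (cv2) and the standard library are available. Lean on these libraries where they do the work, as an engineer would, in place of code of your own. Each camera call takes 0.05 s, during which the arm holds its last target. There are 200 camera calls.

## Working session

There is one attempt and no reset: what is moved stays moved. The work goes in short steps, Python scripts to look and compute and a tool call to move; the robot and the scene stay as the last step left them, time stands still between calls to the robot, and variables do not carry over. Pictures are saved under pics/ and viewed, at most 10 in all, crops included, and the job is handed in when it is done.

Besides the shell and the picture viewer there is one more tool, called after "Request:" as a command line: name --argument value ..., lists and objects as JSON in quotes. step_arm: Moves the arm, as the interface text tells. Its arguments: {"type":"object","properties":{"plan":{"type":"string"},"force":{"type":"number"}},"required":["plan"]}

```bash
mkdir -p pics; ls; cat > h.py <<'E'
import numpy as np, cv2
from rig import r
def shot(n,f):
    c=r.get_calibration(n); p,d=r.grab_frame(n); cv2.imwrite(f'pics/{f}.png',p[:,:,::-1]); np.savez(f'pics/{f}.npz',p=p,d=d,K=c['K'],k1=c['k1'],T=c['world_from_camera']); return p,d,c
def load(f):
    z=np.load(f'pics/{f}.npz'); return z['p'],z['d'],dict(K=z['K'],k1=float(z['k1']),world_from_camera=z['T'])
def slopes(c,uv):
    uv=np.atleast_2d(np.asarray(uv,float)); K=np.array(c['K'])
    return cv2.undistortPoints(uv[:,None],K,np.array([c['k1'],0,0,0.]))[:,0]
def plane(c,uv,z):
    s=slopes(c,uv); T=np.array(c['world_from_camera']); d=np.c_[s,np.ones(len(s))]@T[:3,:3].T; o=T[:3,3]
    return o+d*((z-o[2])/d[:,2])[:,None]
def pts(c,uv,dep):
    s=slopes(c,uv); T=np.array(c['world_from_camera']); dep=np.asarray(dep)
    return (np.c_[s,np.ones(len(s))]*dep[:,None])@T[:3,:3].T+T[:3,3]
E
python3 - <<'E'
from h import *
for n in('scene','top'):
    p,d,c=shot(n,n+'0'); print(n,c['world_from_camera'],c['K'][0],c['k1'])
print(r.sense())
a=cv2.imread('pics/scene0.png');b=cv2.imread('pics/top0.png')
E
```

```text
pics
scene [[-8.90831450e-01 -2.07066233e-01  4.04404381e-01 -2.10335895e+01]
 [-4.54304086e-01  3.95773102e-01 -7.98104911e-01  9.99607029e+02]
 [ 5.20820116e-03 -8.94699517e-01 -4.46638162e-01  6.51696149e+02]
 [ 0.00000000e+00  0.00000000e+00  0.00000000e+00  1.00000000e+00]] [460.52950762   0.         318.46543304] -0.10949973287568686
top [[-2.22743119e-03 -9.86372604e-01  1.64511778e-01  2.89921129e+02]
 [-9.99994441e-01  1.78886986e-03 -2.81394188e-03 -2.57676259e+01]
 [ 2.48130501e-03 -1.64517132e-01 -9.86371105e-01  1.48668993e+03]
 [ 0.00000000e+00  0.00000000e+00  0.00000000e+00  1.00000000e+00]] [546.97026583   0.         322.97537772] 0.024938813846981375
{'clock': 0.1, 'qpos': array([-1.35140143e+00,  3.53593632e-01,  1.63408374e+00,  3.04067141e-05,
        1.15516141e+00, -2.39037851e-03]), 'qvel': array([-0.00080414, -0.00150699, -0.00187058, -0.00101636, -0.00025688,
       -0.00039123]), 'joint_efforts': array([ 1.60922729e-03, -6.06359982e+01, -3.42819893e+01, -1.77912528e-05,
        3.92338901e-03, -1.65126323e-05]), 'eef_pos': array([ 137.40732187, -609.28598645,  244.6172608 ]), 'tcp_rot': array([-3.14034659e+00, -3.07812143e-05,  2.21772960e-01]), 'contact_force': array([-0.71314795, -0.01206098,  0.13752639]), 'wrist_torque': array([-0.05028174, -0.01829505,  0.02325515]), 'grasp_force': 0.0, 'opening': 0.9986162583376863}
```

View pics/scene0.png

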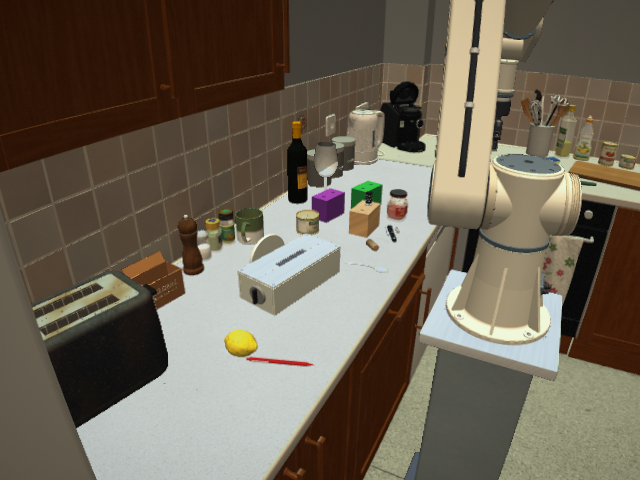

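View pics/top0.png

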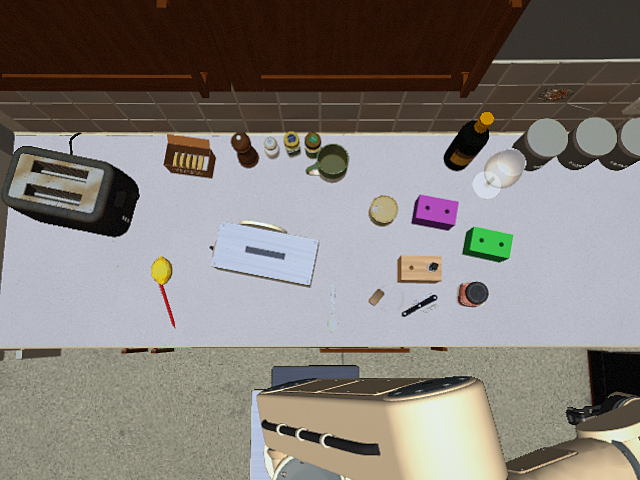

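Candidates for the wanted pin:
- Black square grip on the natural-wood block, top view (433,266) and scene view (368,198). It matches the description.
- Corkscrew at (420,305) and dark jar lid at (477,293) are only dark look-alikes.
- The purple block (436,212) and green block (488,244) are decoy stands.

I choose the pin at (433,266) and will measure it and check it in a crop.

```bash
python3 - <<'E'
from h import *
p,d,c=load('top0')
def rect(mask,z,name):
    cs,_=cv2.findContours(mask.astype(np.uint8),0,cv2.CHAIN_APPROX_NONE); k=max(cs,key=cv2.contourArea)
    w=plane(c,k[:,0].astype(float),z)[:,:2].astype(np.float32); b=cv2.minAreaRect(w); print(name,b)
H=np.zeros(d.shape); v,u=np.mgrid[:480,:640]; P=pts(c,np.c_[u.ravel(),v.ravel()],d.ravel()).reshape(480,640,3)
Z=P[...,2]
box=lambda a,b,e,f:(u>a)&(u<b)&(v>e)&(v<f)
rect(box(390,452,248,290)&(Z>65)&(Z<90)|box(425,440,255,278)&(Z>70),80,'stand')
m=box(205,325,215,292)&(Z>75)&(Z<95); rect(m,85,'slicer')
hs=p.mean(2); ms=box(235,295,240,265)&(hs<110); cs,_=cv2.findContours(ms.astype(np.uint8),0,1); rect(ms,85,'slot')
mp=box(425,442,255,278)&(hs<90); print(mp.sum(),np.median(Z[mp]),np.percentile(Z[mp],[10,90]))
rect(mp&(Z>110),124,'grip')
for n,b in (('jar',box(455,495,275,310)),('tin',box(365,402,190,228)),('cork',box(365,387,286,308)),('cks',box(398,442,288,320))):
    q=P[b&(Z>8)]; print(n,q.min(0).round(),q.max(0).round())
t=cv2.resize(cv2.imread('pics/top0.png')[235:325,360:500],None,fx=4,fy=4,interpolation=2)
s=cv2.resize(cv2.imread('pics/scene0.png')[175:255,320:430],None,fx=4,fy=4,interpolation=2)
s=cv2.resize(s,(560,407)); cv2.imwrite('pics/crop.png',cv2.resize(np.vstack([t,s]),None,fx=.75,fy=.75))
print(r.get_calibration('wrist')['world_from_camera'])
E
```

```text
stand ((461.76251220703125, -283.4532470703125), (103.7300796508789, 65.1688232421875), 88.5107192993164)
slicer ((505.35382080078125, 121.3728256225586), (259.94842529296875, 129.5643310546875), 78.6893081665039)
slot ((502.8733215332031, 121.20317077636719), (100.9353256225586, 14.453544616699219), 78.78511047363281)
54 122.50743712649728 [ 99.42083894 128.50889948]
grip ((461.34161376953125, -307.95574951171875), (15.024186134338379, 15.497406959533691), 87.99029541015625)
jar [ 290. -491.    8.] [ 440.  -26. 1487.]
tin [ 290. -243.    8.] [ 684.  -26. 1487.]
cork [ 290. -193.    9.] [ 413.  -26. 1487.]
cks [ 290. -336.    8.] [ 411.  -26. 1487.]
[[ 2.20309971e-01 -9.28020596e-01 -3.00401882e-01  2.13452620e+02]
 [-9.75429206e-01 -2.09973082e-01 -6.67020959e-02 -5.91455909e+02]
 [-1.17539022e-03  3.07715906e-01 -9.51477556e-01  3.72847006e+02]
 [ 0.00000000e+00  0.00000000e+00  0.00000000e+00  1.00000000e+00]]
```

View pics/crop.png

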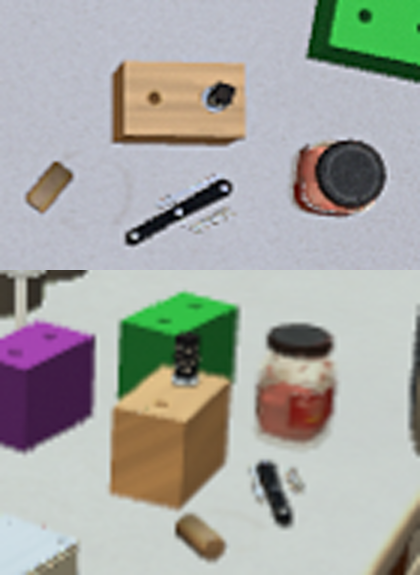

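The crop confirms it: the black-gripped pin with its silver flange stands in the natural-wood block, with the empty hole on the left. I'll move above it for a close wrist view.

Request:
step_arm --plan "0 0 0 30 28 0 0;0 0 0 60 56 0 0;0 0 0 92 86 0 0;0 0 0 124 116 0 0;0 0 0 156 146 0 0;0 0 0 188 176 0 0;0 0 0 220 206 0 0;0 0 0 252 236 0 0" --force 60

```text
clock: 0.9
eef_pos: [390.4, -372.2, 245.1]
tcp_rot: [-3.141, 0.0, 0.222]
contact_force: [0.6, -0.7, -0.1]
opening: 1.002
grasp_force: 0.0
```

Request:
step_arm --plan "0 0 0 30 28 0 0;0 0 0 55 50 0 0;0 0 0 72 65 0 0;0 0 0 72 65 0 0;0 0 0 72 65 0 0"

```text
clock: 1.4
eef_pos: [461.3, -308.5, 244.9]
tcp_rot: [-3.141, 0.001, 0.223]
contact_force: [-0.5, -1.1, 0.1]
opening: 0.997
grasp_force: 0.0
```

```bash
python3 - <<'E'
from h import *
s=r.sense(); print(s['clock'],s['eef_pos'],s['tcp_rot'],s['contact_force'],abs(s['qvel']).max())
p,d,c=shot('wrist','w1')
v,u=np.mgrid[:480,:640]; P=pts(c,np.c_[u.ravel(),v.ravel()],d.ravel()).reshape(480,640,3)
m=(abs(P[...,2]-124)<5)&(abs(P[...,0]-461)<40)&(abs(P[...,1]+308)<40)&(d>0)
cs,_=cv2.findContours(m.astype(np.uint8),0,1)
for k in cs:
    if cv2.contourArea(k)>50: print(cv2.minAreaRect(plane(c,k[:,0].astype(float),124)[:,:2].astype(np.float32)), np.median(P[...,2][m]))
E
```

```text
1.4 [ 461.25548045 -308.46111165  244.90830598] [-3.14121416e+00  8.69082206e-04  2.23135799e-01] [-0.45455423 -1.13916025  0.08424895] 0.026484694541329318
((463.4406433105469, -308.8527526855469), (16.111644744873047, 16.23046875), 71.55408477783203) 123.26164228122408
```

View pics/w1.png

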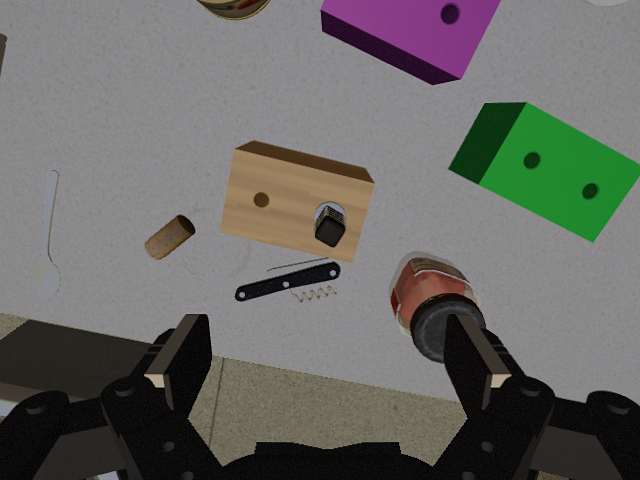

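The wrist view shows the pin's grip at (330,225) in the wood stand, turned about -18.5°, with the corkscrew at (288,285) and the jar lid at (447,327). I'll turn the jaws to match and part-close them.

Request:
step_arm --plan "0 0 -8 1 0 0 135;0 0 -16 1 0 0 135;0 0 -24 1 0 0 135;0 0 -31.3 1 0 -20 135;0 0 -31.3 1 0 -50 135;0 0 -31.3 1 0 -80 135;0 0 -31.3 1 0 -80 135"

```text
clock: 2.15
eef_pos: [459.3, -308.1, 161.9]
tcp_rot: [-3.14, 0.007, -0.326]
contact_force: [0.4, -0.1, 0.4]
opening: 0.469
grasp_force: 0.0
```

Request:
step_arm --plan "0 0 0 0 0 -20 135;0 0 0 0 0 -40 135;0 0 0 0 0 -55 135;0 0 0 0 0 -62 135;0 0 0 0 0 -62 135"

```text
clock: 2.65
eef_pos: [462.1, -309.1, 103.5]
tcp_rot: [-3.142, 0.001, -0.325]
contact_force: [0.7, -0.5, 0.1]
opening: 0.47
grasp_force: 0.0
```

Request:
step_arm --plan "0 0 0 0 0 0 255;0 0 0 0 0 0 255;0 0 0 0 0 0 255;0 0 0 0 0 0 255;0 0 0 0 0 0 255" --force 60

```text
clock: 3.15
eef_pos: [463.1, -309.3, 104.6]
tcp_rot: [3.141, -0.002, -0.324]
contact_force: [-0.5, -0.2, 6.5]
opening: 0.18
grasp_force: 58.7
```

Request:
step_arm --plan "0 0 0 0 0 2 255;0 0 0 0 0 12 255;0 0 0 0 0 37 255;0 0 0 0 0 67 255;0 0 0 0 0 97 255;0 0 0 0 0 122 255;0 0 0 0 0 132 255;0 0 0 0 0 132 255"

```text
clock: 3.95
eef_pos: [463.1, -309.1, 236.8]
tcp_rot: [3.141, -0.003, -0.324]
contact_force: [0.1, 0.3, -1.5]
opening: 0.177
grasp_force: 59.4
```

```bash
python3 - <<'E'
from h import *
s=r.sense(); print(s['clock'],s['eef_pos'],s['tcp_rot'],s['contact_force'],s['wrist_torque'],s['opening'])
p,d,c=shot('wrist','w2'); shot('scene','s2')
T=np.array(c['world_from_camera']); K=np.array(c['K'])
for z in (0,-5,20):
  q=s['eef_pos']+[0,0,z]; x=T[:3,:3].T@(q-T[:3,3]); print(x, K[0,0]*x[0]/x[2]+K[0,2],K[1,1]*x[1]/x[2]+K[1,2])
a=cv2.imread('pics/w2.png'); b=cv2.imread('pics/s2.png')[60:300,260:500]
cv2.imwrite('pics/c2.png',np.hstack([cv2.resize(a,(440,330)),cv2.resize(b,(330,330))]))
E
```

```text
3.95 [ 463.05670804 -309.05126313  236.83821913] [ 3.14089970e+00 -2.71204882e-03 -3.24480308e-01] [ 0.06230185  0.31395127 -1.49793258] [-0.02273676  0.02288268 -0.01342927] 0.17693252754963998
[  0.28433189  34.59615132 145.96339548] 328.0381993779535 335.08081015244767
[  0.28146232  33.07060996 150.72498296] 328.0054465818927 327.9231045381382
[  0.29581013  40.69831679 126.91704557] 328.19378650514744 369.0823913232159
```

View pics/c2.png

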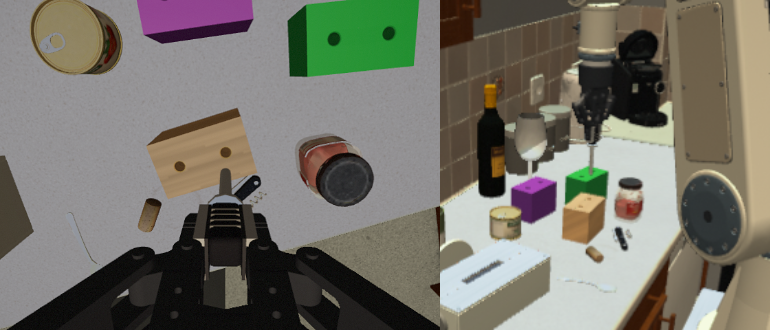

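The pin is held and clear of the stand; its tip is near (225,170) in the left panel. I'll locate the tip finely against its predicted projection.

```bash
python3 - <<'E'
from h import *
p,d,c=load('w2'); T=c['world_from_camera'];K=c['K']
def proj(q):
    return cv2.projectPoints(np.array([q],float),cv2.Rodrigues(T[:3,:3].T)[0],-T[:3,:3].T@T[:3,3],K,np.array([c['k1'],0,0,0.]))[0][0,0]
e=np.array([463.06,-309.05,236.84])
for dz in (-94.6,-60,-35): print(dz,proj(e+[0,0,dz]), proj(e+[0,0,dz])-proj(e+[1,0,dz]))
# shank rows from depth: points nearer than stand
v,u=np.mgrid[:480,:640]
P=pts(c,np.c_[u.ravel(),v.ravel()],d.ravel()).reshape(480,640,3)
m=(d>0)&(P[...,2]>125)&(P[...,2]<195)&(u>300)&(u<355)&(v<300)
print('rows',np.where(m.any(1))[0][[0,-1]])
for z in (146,155,165,175):
    k=m&(abs(P[...,2]-z)<4); 
    if k.sum(): print(z,k.sum(),u[k].mean(),v[k].mean(),np.median(P[k],0),np.ptp(u[k]))
q=p[225:300,300:360][:,:,::-1]; cv2.imwrite('pics/tip.png',cv2.resize(q,None,fx=8,fy=8,interpolation=2))
E
```

```text
-94.6 [327.63865174 248.60609644] [0.54856935 1.54416115]
-60 [327.74197083 271.33079483] [0.63746985 1.76198459]
-35 [327.84016001 292.93650417] [0.72192527 1.96002236]
rows [244 281]
146 52 327.90384615384613 247.09615384615384 [ 465.83045762 -310.42108212  146.93060832] 15
155 77 327.5194805194805 251.84415584415584 [ 466.09823588 -309.87927465  155.39751299] 16
165 84 328.25 257.8809523809524 [ 466.08593272 -310.42206429  164.7068059 ] 16
175 100 327.88 264.87 [ 466.07817979 -310.36925281  174.86356531] 17
```

View pics/tip.png

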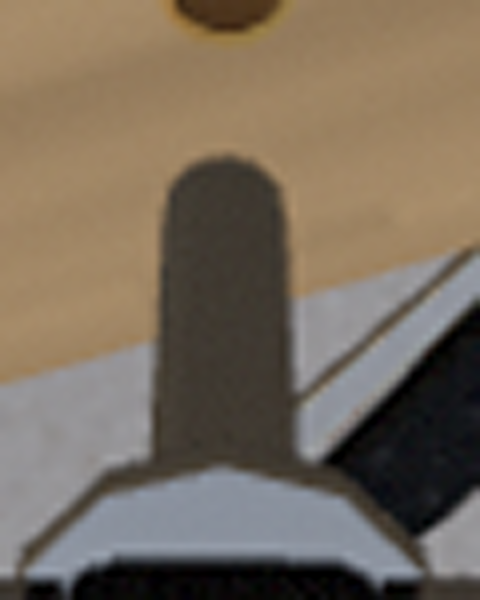

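The tip is on the jaw axis to within 1 mm (far edge at row ~244, column 328). Next I'll carry it over to the slicer.

Request:
step_arm --plan "0 0 0 2 25 0 255;0 0 1 5 65 0 255;0 0 2 9 108 0 255;0 0 3 13 152 0 255;0 0 4 17 196 0 255;0 0 5 21 240 0 255;0 0 6 25 284 0 255;0 0 7.4 28 325 0 255"

```text
clock: 4.85
eef_pos: [489.5, 18.2, 233.7]
tcp_rot: [3.141, 0.003, -0.194]
contact_force: [0.9, 0.8, -1.0]
opening: 0.178
grasp_force: 59.3
```

Request:
step_arm --plan "0 0 0 3 35 -10 255;0 0 0 4 58 -20 255;0 0 0 5 69 -30 255;0 0 0 5 69 -35 255;0 0 0 5 69 -35 255;0 0 0 5 69 -35 255"

```text
clock: 5.45
eef_pos: [495.4, 84.2, 200.1]
tcp_rot: [3.141, 0.001, -0.196]
contact_force: [-0.5, 0.1, -1.2]
opening: 0.178
grasp_force: 59.3
```

```bash
python3 - <<'E'
from h import *
s=r.sense(); print(s['clock'],s['eef_pos'],s['tcp_rot'],s['contact_force'],s['wrist_torque'])
p,d,c=shot('wrist','w3'); T=c['world_from_camera'];K=c['K']
R=cv2.Rodrigues(T[:3,:3].T)[0]
pr=lambda q:cv2.projectPoints(np.array([q],float),R,-T[:3,:3].T@T[:3,3],K,np.array([c['k1'],0,0,0.]))[0][0,0]
a=-11.2*np.pi/180; X=np.array([np.cos(a),np.sin(a),0]);Y=np.array([-np.sin(a),np.cos(a),0]); S=np.array([503,121,85.])
print('tip pred',pr(s['eef_pos']+[0,0,-94.6]))
for x,y in((-6.5,-52),(6.5,-52),(6.5,52),(-6.5,52)): print(pr(S+x*X+y*Y))
g=p.mean(2); v,u=np.mgrid[:480,:640]
P=plane(c,np.c_[u.ravel(),v.ravel()].astype(float),85).reshape(480,640,3)-S
lx,ly=P@X,P@Y
m=((abs(lx)<14)&(abs(ly)<65)&(g<110)).astype(np.uint8); 
for y in range(-20,60,8):
    k=(m>0)&(abs(ly-y)<2)
    if k.any(): print(y,np.percentile(lx[k],[1,99]).round(1))
k=(m>0)&(abs(lx)<4); print('ymax',ly[k].max())
E
```

```text
5.45 [495.41737724  84.20542904 200.0797685 ] [ 3.14109044e+00  5.48308849e-04 -1.96354207e-01] [-0.47618222  0.12412499 -1.15342667] [-0.01719302  0.00026696 -0.03573011]
tip pred [327.8183177  248.11672351]
[350.55847049 246.67823869]
[350.91512134 226.9620819 ]
[184.40462385 227.10366817]
[186.62817391 246.77072705]
-20 [-9.4  7.1]
-12 [-9.4  7.2]
-4 [-9.4  7.2]
4 [-9.4  6.5]
12 [-9.4  6.5]
20 [-9.4  6.5]
28 [-9.4  6.5]
36 [-9.4  6.6]
44 [-9.4  6.6]
52 [-9.3  6.6]
ymax 52.47408785311805
```

View pics/w3.png

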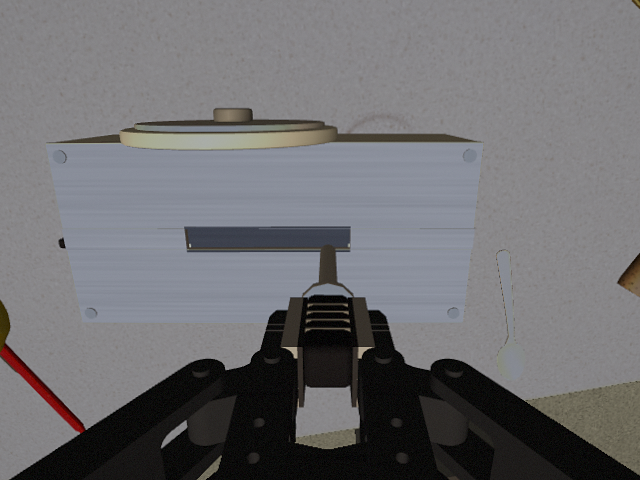

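```bash
python3 - <<'E'
from h import *
p,d,c=load('w3'); g=p.mean(2)
a=-11.2*np.pi/180; X=np.array([np.cos(a),np.sin(a),0]);Y=np.array([-np.sin(a),np.cos(a),0]); S=np.array([503,121,85.])
for r0 in range(222,257):
    q=plane(c,[[220.,r0]],85)[0]-S; w=pts(c,[[220.,r0]],[d[r0,220]])[0]
    print(r0,g[r0,205:235].mean().round(),round(q@X,1),'z',w[2].round(1),end=' | ')
print()
for u0 in list(range(178,196))+list(range(342,358)): print(u0,g[234:244,u0].mean().round(),round((plane(c,[[u0,239.]],85)[0]-S)@Y,1),end=' | ')
# tip edge
print('\ncol327',[(i,int(g[i,326:330].mean())) for i in range(236,262)])
for i in (252,256,260): print(i,[int(x) for x in g[i,316:340]])
E
```

```text
222 144.0 9.8 z 84.6 | 223 144.0 9.1 z 86.1 | 224 144.0 8.5 z 84.8 | 225 147.0 7.8 z 84.9 | 226 119.0 7.2 z 84.7 | 227 77.0 6.5 z 84.8 | 228 66.0 5.9 z 84.7 | 229 66.0 5.2 z 80.4 | 230 66.0 4.6 z 78.7 | 231 66.0 3.9 z 78.7 | 232 68.0 3.3 z 78.3 | 233 68.0 2.6 z 79.4 | 234 66.0 2.0 z 79.1 | 235 64.0 1.3 z 78.6 | 236 65.0 0.7 z 78.8 | 237 65.0 -0.0 z 79.8 | 238 67.0 -0.7 z 79.0 | 239 68.0 -1.3 z 78.7 | 240 69.0 -2.0 z 79.2 | 241 68.0 -2.7 z 78.7 | 242 67.0 -3.3 z 79.3 | 243 67.0 -4.0 z 79.5 | 244 67.0 -4.7 z 80.1 | 245 67.0 -5.3 z 78.7 | 246 68.0 -6.0 z 79.5 | 247 57.0 -6.7 z 81.1 | 248 61.0 -7.3 z 84.0 | 249 88.0 -8.0 z 85.3 | 250 71.0 -8.7 z 86.1 | 251 62.0 -9.4 z 84.9 | 252 121.0 -10.0 z 84.8 | 253 143.0 -10.7 z 84.4 | 254 143.0 -11.4 z 85.2 | 255 143.0 -12.1 z 83.7 | 256 145.0 -12.7 z 84.3 | 
178 146.0 56.9 | 179 146.0 56.3 | 180 146.0 55.6 | 181 146.0 55.0 | 182 146.0 54.4 | 183 147.0 53.7 | 184 150.0 53.1 | 185 116.0 52.5 | 186 60.0 51.8 | 187 52.0 51.2 | 188 59.0 50.6 | 189 68.0 49.9 | 190 68.0 49.3 | 191 66.0 48.7 | 192 67.0 48.0 | 193 67.0 47.4 | 194 67.0 46.8 | 195 67.0 46.1 
[... 203 characters left out ...]
53.4 | 354 145.0 -54.1 | 355 145.0 -54.7 | 356 145.0 -55.3 | 357 145.0 -56.0 | 
col327 [(236, 64), (237, 66), (238, 65), (239, 66), (240, 66), (241, 66), (242, 68), (243, 67), (244, 60), (245, 51), (246, 49), (247, 50), (248, 49), (249, 50), (250, 50), (251, 51), (252, 49), (253, 51), (254, 50), (255, 51), (256, 49), (257, 50), (258, 49), (259, 50), (260, 50), (261, 50)]
252 [138, 140, 139, 134, 93, 56, 56, 55, 52, 53, 52, 49, 48, 48, 48, 49, 48, 49, 46, 74, 126, 141, 140, 139]
256 [144, 144, 147, 137, 74, 56, 56, 56, 53, 52, 51, 49, 49, 49, 50, 52, 47, 47, 49, 67, 119, 147, 144, 143]
260 [143, 145, 146, 137, 53, 57, 56, 55, 52, 50, 52, 49, 50, 49, 49, 52, 50, 49, 45, 65, 116, 148, 144, 143]
```

```bash
python3 - <<'E'
from h import *
p,d,c=load('w3'); g=p.mean(2)
a=-11.2*np.pi/180; X=np.array([np.cos(a),np.sin(a),0]);Y=np.array([-np.sin(a),np.cos(a),0]); S=np.array([503,121,85.])
L=lambda uv:((plane(c,np.array(uv,float),85)-S)@np.c_[X,Y]).round(1).tolist()
print('screws',L([[59,157],[470,156],[91,313],[454,313]]))
for u0 in (70,360,420,465): 
    col=g[:,u0]; dd=np.abs(np.diff(col)); print(u0,'top',[ (i,int(dd[i]),L([[u0,i+.5]])[0][0]) for i in range(130,160) if dd[i]>20],'bot',[(i,int(dd[i]),L([[u0,i+.5]])[0][0]) for i in range(310,332) if dd[i]>15])
for v0 in (200,240,280):
    row=g[v0]; dd=np.abs(np.diff(row)); print(v0,[(i,int(dd[i]),L([[i+.5,v0]])[0][1]) for i in list(range(45,90))+list(range(455,490)) if dd[i]>12])
v,u=np.mgrid[:480,:640]; P=pts(c,np.c_[u.ravel(),v.ravel()],d.ravel()).reshape(480,640,3)
m=(abs(P[...,2]-85)<3); Q=(P-S)@np.c_[X,Y]
for y in (-100,-80,80,100):
    k=m&(abs(Q[...,1]-y)<3)&(abs(Q[...,0])<75); print(y,Q[...,0][k].min(),Q[...,0][k].max())
E
```

```text
screws [[50.1, 122.6], [50.2, -121.8], [-53.7, 122.0], [-53.6, -122.2]]
70 top [(139, 56, 60.3), (140, 29, 59.7), (142, 85, 58.5)] bot []
360 top [(132, 35, 63.6), (133, 45, 63.1), (141, 58, 58.5), (142, 21, 58.0)] bot []
420 top [(132, 21, 63.7), (133, 47, 63.1), (141, 52, 58.6), (142, 23, 58.0)] bot []
465 top [(137, 22, 60.9), (138, 62, 60.3), (141, 51, 58.6), (142, 26, 58.0)] bot []
200 []
240 [(57, 41, 134.2), (58, 67, 133.5), (59, 15, 132.9), (63, 131, 130.3)]
280 []
-100 -61.17067491853477 58.8554711403146
-80 -61.20380483276544 58.7769765522239
80 -61.287521430350296 66.51257704279685
100 -61.259138753281235 58.608902833527964
```

The screws and outline put the slot centre 1.5 mm nearer in x than the top view did, so the held pin is already centred over the slot. I'll lower it in stages and watch the force.

Request:
step_arm --plan "0 0 0 -0.2 0 -8 255;0 0 0 -0.2 0 -16 255;0 0 0 -0.2 0 -20 255;0 0 0 -0.2 0 -23 255;0 0 0 -0.2 0 -23 255"

```text
clock: 6.0
eef_pos: [495.0, 85.2, 176.7]
tcp_rot: [3.141, 0.001, -0.195]
contact_force: [-0.9, 0.0, -1.3]
opening: 0.177
grasp_force: 59.3
```

Request:
step_arm --plan "0 0 0 0 0 -2 255;0 0 0 0 0 -4 255;0 0 0 0 0 -4 255"

```text
clock: 6.3
eef_pos: [495.3, 85.3, 173.2]
tcp_rot: [-3.142, -0.0, -0.195]
contact_force: [-0.0, -0.5, -0.2]
opening: 0.178
grasp_force: 59.3
```

Request:
step_arm --plan "0 0 0 0 0 -4 255;0 0 0 0 0 -9 255;0 0 0 0 0 -14 255;0 0 0 0 0 -20 255;0 0 0 0 0 -26 255;0 0 0 0 0 -29 255;0 0 0 0 0 -29 255"

```text
clock: 7.0
eef_pos: [494.9, 85.2, 143.6]
tcp_rot: [3.141, 0.001, -0.195]
contact_force: [-0.0, 0.1, -1.4]
opening: 0.182
grasp_force: 59.3
```

Request:
step_arm --plan "0 0 0 0 0 -2 255;0 0 0 0 0 -4 255;0 0 0 0 0 -4 255;0 0 0 0 0 -4 255"

```text
clock: 7.4
eef_pos: [495.4, 85.3, 140.3]
tcp_rot: [-3.142, -0.0, -0.195]
contact_force: [0.9, -0.4, -0.0]
opening: 0.179
grasp_force: 59.3
```

Request:
step_arm --plan "0 0 0 0 0 -1 255;0 0 0 0 0 -2 255;0 0 0 0 0 -2 255;0 0 0 0 0 -2 255"

```text
clock: 7.8
eef_pos: [495.3, 85.3, 138.3]
tcp_rot: [-3.142, 0.0, -0.195]
contact_force: [1.1, 0.5, -2.8]
opening: 0.178
grasp_force: 59.3
```

Request:
step_arm --plan "0 0 0 0 0 -1 255;0 0 0 0 0 -2 255;0 0 0 0 0 -2 255;0 0 0 0 0 -2 255"

```text
clock: 8.2
eef_pos: [495.4, 85.3, 136.4]
tcp_rot: [-3.142, -0.0, -0.195]
contact_force: [-0.2, -0.1, 0.2]
opening: 0.173
grasp_force: 59.6
```

Request:
step_arm --plan "0 0 0 0 0 -1 255;0 0 0 0 0 -2 255;0 0 0 0 0 -2 255;0 0 0 0 0 -2 255"

```text
clock: 8.6
eef_pos: [495.4, 85.3, 134.4]
tcp_rot: [-3.142, -0.0, -0.195]
contact_force: [0.2, -0.2, 2.5]
opening: 0.179
grasp_force: 59.8
```

```bash
python3 - <<'E'
from h import *
for i in range(4):
    s=r.sense(); print(s['clock'],s['eef_pos'].round(2),s['contact_force'].round(1),s['wrist_torque'].round(3)); r.grab_frame('top')
E
```

```text
8.6 [495.43  85.32 134.39] [ 0.2 -0.2  2.5] [-0.076  0.007 -0.001]
8.65 [495.47  85.32 134.4 ] [-0.5 -0.5  4.2] [-0.071 -0.084  0.015]
8.7 [495.42  85.31 134.39] [ 0.4 -0.2  3.7] [-0.049 -0.032  0.071]
8.75 [495.44  85.33 134.39] [ 0.2 -0.4  3.5] [-0.132 -0.058 -0.012]
```

The pin is on the plate (about 4.7 N, 3 mm of spring travel). Now I'll slide along the slot in 3 mm steps.

Request:
step_arm --plan "0 0 0 0.3 1.5 0 255;0 0 0 0.6 2.9 0 255;0 0 0 0.6 2.9 0 255;0 0 0 0.6 2.9 0 255"

```text
clock: 9.2
eef_pos: [495.8, 88.2, 134.2]
tcp_rot: [3.141, 0.0, -0.195]
contact_force: [-0.7, -1.4, 4.0]
opening: 0.177
grasp_force: 60.1
```

Request:
step_arm --plan "0 0 0 0.3 1.5 0 255;0 0 0 0.6 2.9 0 255;0 0 0 0.6 2.9 0 255;0 0 0 0.6 2.9 0 255"

```text
clock: 9.6
eef_pos: [496.5, 91.3, 134.3]
tcp_rot: [-3.141, 0.0, -0.195]
contact_force: [-0.4, -1.4, 4.4]
opening: 0.178
grasp_force: 60.1
```

Request:
step_arm --plan "0 0 0 0.3 1.5 0 255;0 0 0 0.6 2.9 0 255;0 0 0 0.6 2.9 0 255;0 0 0 0.6 2.9 0 255"

```text
clock: 10.0
eef_pos: [497.1, 94.2, 134.3]
tcp_rot: [-3.141, 0.0, -0.195]
contact_force: [0.1, -1.2, 3.7]
opening: 0.175
grasp_force: 60.0
```

Request:
step_arm --plan "0 0 0 0.3 1.5 0 255;0 0 0 0.6 2.9 0 255;0 0 0 0.6 2.9 0 255;0 0 0 0.6 2.9 0 255"

```text
clock: 10.4
eef_pos: [497.7, 97.1, 134.3]
tcp_rot: [-3.141, -0.0, -0.195]
contact_force: [0.3, -0.8, 3.5]
opening: 0.183
grasp_force: 60.0
```

Request:
step_arm --plan "0 0 0 0.3 1.5 0 255;0 0 0 0.6 2.9 0 255;0 0 0 0.6 2.9 0 255;0 0 0 0.6 2.9 0 255"

```text
clock: 10.8
eef_pos: [498.1, 100.0, 134.0]
tcp_rot: [-3.141, 0.0, -0.195]
contact_force: [-0.9, 1.4, -1.6]
opening: 0.182
grasp_force: 59.4
```

The vertical force has gone back to the in-air value, so the plate has sprung up round the tip. I'll check the side forces before pushing.

```bash
python3 - <<'E'
from h import *
F=[];E=[]
for i in range(5):
    s=r.sense(); F.append(s['contact_force']); E.append(s['eef_pos']); r.grab_frame('top')
print(np.mean(F,0).round(2),np.mean(E,0).round(2),s['clock'])
E
```

```text
[ 0.29  0.68 -1.41] [498.16  99.97 134.09] 11.0
```

Request:
step_arm --plan "0 0 0 0 0 -1 255;0 0 0 0 0 -2 255;0 0 0 0 0 -2 255;0 0 0 0 0 -2 255"

```text
clock: 11.45
eef_pos: [498.4, 99.9, 132.2]
tcp_rot: [-3.141, -0.0, -0.195]
contact_force: [0.7, 1.6, -1.3]
opening: 0.175
grasp_force: 59.3
```

Request:
step_arm --plan "0 0 0 0.1 0.5 -2 255;0 0 0 0.1 0.5 -4 255;0 0 0 0.1 0.5 -6 255;0 0 0 0.1 0.5 -8 255;0 0 0 0.1 0.5 -8 255"

```text
clock: 11.95
eef_pos: [498.2, 100.2, 123.9]
tcp_rot: [3.141, 0.001, -0.195]
contact_force: [-1.1, 0.5, -1.0]
opening: 0.175
grasp_force: 59.4
```

Request:
step_arm --plan "0 0 0 0.1 0.5 -2 255;0 0 0 0.1 0.5 -4 255;0 0 0 0.1 0.5 -6 255;0 0 0 0.1 0.5 -8 255;0 0 0 0.1 0.5 -10 255;0 0 0 0.1 0.5 -10 255"

```text
clock: 12.55
eef_pos: [498.3, 100.8, 114.0]
tcp_rot: [3.141, 0.0, -0.195]
contact_force: [0.6, 0.3, -1.2]
opening: 0.176
grasp_force: 59.4
```

Request:
step_arm --plan "0 0 0 0 0 -1 255;0 0 0 0 0 -2 255;0 0 0 0 0 -3 255;0 0 0 0 0 -3 255"

```text
clock: 12.95
eef_pos: [498.4, 100.8, 111.2]
tcp_rot: [3.142, 0.0, -0.195]
contact_force: [-0.1, 0.4, 0.1]
opening: 0.176
grasp_force: 59.4
```

Request:
step_arm --plan "0 0 0 0 0 -0.4 255;0 0 0 0 0 -0.7 255;0 0 0 0 0 -0.7 255;0 0 0 0 0 -0.7 255"

```text
clock: 13.35
eef_pos: [498.5, 100.8, 110.6]
tcp_rot: [-3.142, -0.0, -0.195]
contact_force: [0.0, -0.0, -0.3]
opening: 0.179
grasp_force: 59.4
```

Request:
step_arm --plan "0 0 0 0 0 -0.3 255;0 0 0 0 0 -0.5 255;0 0 0 0 0 -0.5 255;0 0 0 0 0 -0.5 255"

```text
clock: 13.75
eef_pos: [498.5, 100.8, 110.1]
tcp_rot: [-3.142, 0.0, -0.195]
contact_force: [0.4, -0.3, -1.2]
opening: 0.178
grasp_force: 59.4
```

Request:
step_arm --plan "0 0 0 0 0 -0.3 255;0 0 0 0 0 -0.5 255;0 0 0 0 0 -0.5 255;0 0 0 0 0 -0.5 255"

```text
clock: 14.15
eef_pos: [498.5, 100.8, 109.6]
tcp_rot: [3.142, -0.0, -0.195]
contact_force: [-0.1, 0.5, 0.3]
opening: 0.178
grasp_force: 59.6
```

Request:
step_arm --plan "0 0 0 0 0 -0.2 255;0 0 0 0 0 -0.4 255;0 0 0 0 0 -0.4 255;0 0 0 0 0 -0.4 255"

```text
clock: 14.55
eef_pos: [498.5, 100.8, 109.5]
tcp_rot: [-3.142, -0.0, -0.195]
contact_force: [-1.8, -0.0, 5.5]
opening: 0.178
grasp_force: 60.4
```

Request:
step_arm --plan "0 0 0 0 0 -0.1 255;0 0 0 0 0 -0.2 255;0 0 0 0 0 -0.2 255;0 0 0 0 0 -0.2 255"

```text
clock: 14.95
eef_pos: [498.5, 100.8, 109.5]
tcp_rot: [-3.142, -0.0, -0.195]
contact_force: [-1.8, -1.8, 8.8]
opening: 0.182
grasp_force: 60.7
```

```bash
python3 - <<'E'
from h import *
s=r.sense();print(s['eef_pos'],s['contact_force'],s['wrist_torque'])
shot('wrist','w4'); shot('scene','s4'); shot('top','t4')
a=cv2.imread('pics/w4.png')[180:400,220:440]; b=cv2.imread('pics/s4.png')[180:320,220:360]
cv2.imwrite('pics/c4.png',np.hstack([cv2.resize(a,(400,400)),cv2.resize(b,(400,400),interpolation=2)]))
E
```

```text
[498.51994378 100.79935691 109.49645951] [-1.7996667  -1.76771661  8.80492374] [-0.10043224  0.41633624 -0.03515496]
```

View pics/c4.png

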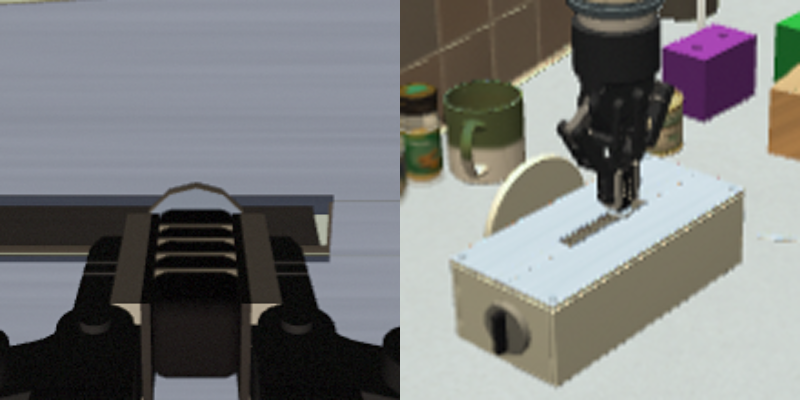

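The flange lies on the cover (about 10 N, no further travel, tip height 15 mm). I'll ease the preload, open and rise.

Request:
step_arm --plan "0 0 0 0 0 0.3 255;0 0 0 0 0 0.3 150;0 0 0 0 0 0.3 135;0 0 0 0 0 0.3 135;0 0 0 0 0 0.3 135;0 0 0 0 0 0.3 135"

```text
clock: 15.7
eef_pos: [498.4, 100.8, 109.2]
tcp_rot: [3.142, 0.0, -0.195]
contact_force: [0.1, 0.1, -0.3]
opening: 0.471
grasp_force: 0.0
```

Request:
step_arm --plan "0 0 0 0 0 5 135;0 0 0 0 0 15 135;0 0 0 0 0 35 135;0 0 0 0 0 65 135;0 0 0 0 0 95 135;0 0 0 0 0 110 135;0 0 0 0 0 110 135"

```text
clock: 16.4
eef_pos: [500.0, 101.1, 222.4]
tcp_rot: [-3.14, -0.005, -0.195]
contact_force: [-0.2, 0.1, -0.6]
opening: 0.469
grasp_force: 0.0
```

```bash
python3 - <<'E'
from h import *
s=r.sense();print(s['clock'],s['eef_pos'],s['contact_force'])
p,d,c=shot('wrist','w5'); shot('scene','s5'); shot('top','t5')
v,u=np.mgrid[:480,:640]; P=pts(c,np.c_[u.ravel(),v.ravel()],d.ravel()).reshape(480,640,3)
near=(d>0)&(np.hypot(P[...,0]-498,P[...,1]-101)<14)
k=near&(P[...,2]>118)&(P[...,2]<140); print('grip top',np.median(P[k],0),k.sum())
a=cv2.resize(cv2.imread('pics/w5.png'),(440,330)); b=cv2.imread('pics/s5.png')[190:270,230:340]
cv2.imwrite('pics/c5.png',np.hstack([a,cv2.resize(b,(360,330),interpolation=2)]))
E
```

```text
16.4 [500.03792489 101.12011133 222.36931636] [-0.15549949  0.12978272 -0.58790252]
grip top [499.89509622 100.76581752 128.10023311] 786
```

View pics/c5.png

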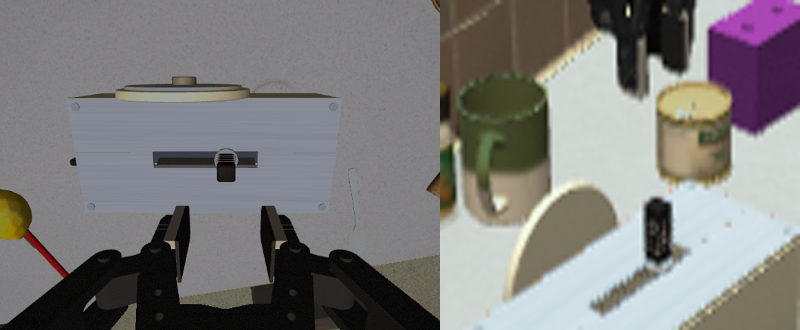

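The pin stands upright at (227,165) in the left panel. Its flange is flat on the cover and the grip top reads 128 mm (129 expected). The gripper is clear, so I'm handing the job in.

```bash
python3 -c "
from rig import r
print(r.sign_off())"
```

```text
the job is handed in; nothing more can be done
None
```

The transport pin is fully home in the carriage hole with its flange flat on the slicer's cover. It has been released, nothing else was touched, and the job is handed in at about 16 s.

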